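# Lock the pet feeder with its hex key

### The arm

A 6-joint arm with a two-finger parallel gripper is mounted at the origin on the work surface. World frame = base frame: x ahead of the robot, y to its left, z up, the work surface at z = 0. Lengths are in mm, angles in degrees, forces in N, time in s.
With the tool pointing down it reaches from about 350 to 875 mm from the base axis. Payload 4.2 kg.
Tool frame: the origin (TCP) lies at the very end of the fingers, on their centre line; the grasp point (between the pads) lies 19 mm behind it; z points along the fingers, y is the direction in which the jaws open and shut (so a half turn about z gives the same grasp; the last joint's range is limited). The gripper opens to 85 mm and grips with 20 to 120 N. Pads are 22 mm wide; open, the fingers measure 114 mm over their backs; the gripper's body (76 mm by 85 mm) begins 54 mm behind the grasp point. The pads swing forward as they close: fully open they stand 13 mm farther back than shut.
Start: joints at [90.848, 22.042, 0.453, 0, -68.411, -14.817], TCP at [150.838, 606.504, 231.312] pointing down, gripper open.
Joint ranges: [-179.83, 179.83], [-69.29, 118.12], [-61.27, 80.66], [-181.25, 117.63], [-171.15, -9.14], [-177.46, 177.46]. Speed limits (degrees/s): [159.86, 159.86, 180, 180, 180, 180].

### API

Orientations are given as [roll, pitch, yaw] about the fixed x, y, z axes, in that order (R = Rz(yaw) Ry(pitch) Rx(roll)).
In Python, from workcell import r gives the robot as it stands. Calls block until the motion is done:
- r.move_pose(position, orientation): joint-space move of the TCP to a pose.
- r.move_linear(position, ori=None, rate=150): straight line of the TCP; ori=None keeps the orientation; rate is the mean speed in mm/s.
- r.goto_joints(angles): joint-space move.
- r.grip(opening, force=None): finger opening in mm; force is the grip in N (None keeps the last); returns when the fingers have stopped.
- r.pause(seconds).
- r.ik(position, orientation): joint angles nearest the present ones, or None.
- r.get_obs(): the state.
- r.camera(name): name is "scene" or "top" or "wrist"; returns (picture, depth): 384x512x3 uint8, blue, green, red; 384x512 float32, mm along the optical axis (not along the pixel's ray), 0 where there is no reading.
- r.calibration(name): a dict with "fx", "fy", "cx", "cy" (pixels), "extrinsics" (4x4, takes a point from world to camera coordinates). Camera axes: x right, y up, looking along -z (the intrinsics and any distortion apply to the point x, -y, -z); pixel columns grow to the right and rows downward; lengths in mm; the calibration is good to about 2 mm. A picture is of the moment at which its call begins: read the wrist's pose just before it. calibration takes no time and is no camera call; for the wrist camera it gives the pose at the moment of the call.
A pose or a line that the arm cannot do raises r.Unreachable and nothing moves.
- r.sign_off(): hands the job in, once; it reports no verdict.
The state is a dict: "t": time; "q": joint angles; "joint_vel": joint speeds; "tau": joint torques, N m; "position": TCP position; "tcp_rot": TCP orientation; "wrist_force": force on the tool from outside, world axes, zero at the start; "moment": the same for the moment, N m; "opening": finger opening in mm.
Only numpy, scipy, OpenCV 4.12 (cv2) and the standard library are available. Lean on these libraries where they do the work, as an engineer would, in place of code of your own. Each camera call takes 0.05 s, during which the arm holds its last target. There are 200 camera calls.

### The job

Lock the pet feeder: pick up the crossbar key with the long six-sided nose, seat it fully down in the matching recessed socket on top of the round feeder, and turn it clockwise (seen from above) until the lock comes up against its stop, about a sixth of a turn. Leave the key standing in the socket and let go of it; do not turn the lock by any other means, and do not press the feed button on the feeder.

Things in the scene. Friction and masses are not known exactly. Their poses are not given: they have to be found in the camera images.
- key: Loose aluminium key, 0.2 kg, 66 mm tall, standing on its nose. Nose: 30 mm high, elongated hexagon 72 (x) by 20 mm (y), 90 degree end points. Neck 30 x 16 mm. Crossbar on top: 90 (x) by 18 mm (y), 46 to 66 mm up; grip it across y. Origin: centre of underside; z up; a half turn about z is the same. Not the key: a round-footed tamper with a round knob.
- socket (a point): Mouth centre of the socket in the grey hub (128 mm across, 30 high) on the white fixed feeder (280 mm across, 70 high); 100 mm above the counter. Elongated hexagonal hole, 86 (x) by 34 mm (y), 90 degree end points, flat floor 26 mm down, no chamfer: the key has 7 mm play each side, 12 degrees twist either way; seated, its origin is 26 mm below. The point turns with the lock.
- lock (a joint): Angle of the hub (rad): 0 = unlocked, grows clockwise seen from above, hard stop at 1.05 = locked; starts at 0 to 0.12. Stiff (0.12 N m), stays where left. A centred, aligned key turns about 0.22 rad before it moves the hub, less if off centre.
- feed_button (a joint): Travel (m) of the small white feed button, 24 mm across, on the feeder's top near the rim, 95 mm from the middle; 0 = up, 0.005 = fully down. Leave it alone.
There are look-alikes about, which are no part of the job. What is shaped like the key but blue is not meant.

How it is judged:
By the outcome, as a careful person would: the job done as asked, in the order asked, and still so for the second after the job is handed in, with the robot touching nothing.
It also fails if it takes over 45 s, if anything falls off the work surface, if the arm or the gripper's body presses on something with over 40 N, if the wrist force passes 120 N, or if a joint passes its speed limit or range.

## Working session

There is one attempt and no reset: what is moved stays moved. The work goes in short steps, each a Python script; the robot and the scene stay as the last script left them, time stands still between calls to the robot, and variables do not carry over. Pictures are saved under pics/ and viewed, about 8 in all and at most 12, crops included, and the job is handed in when it is done.

```bash
ls; mkdir -p pics; python3 - <<'E'
from workcell import r
import cv2,numpy as np
for n in("top","scene"):
    im,d=r.camera(n); cv2.imwrite(f"pics/{n}0.png",im); np.save(f"pics/{n}0.npy",d)
    c=r.calibration(n); print(n,{k:np.round(v,3).tolist() for k,v in c.items()})
a=cv2.imread("pics/top0.png");b=cv2.imread("pics/scene0.png")
o=r.get_obs();print(o["t"],o["tcp_rot"],o["wrist_force"])
E
```

```text
pics
top {'fx': 424.359, 'fy': 424.359, 'cx': 243.437, 'cy': 190.405, 'extrinsics': [[-0.019, -1.0, 0.012, -146.303], [0.989, -0.017, 0.146, -480.368], [-0.146, 0.014, 0.989, -1250.399], [0.0, 0.0, 0.0, 1.0]]}
scene {'fx': 421.725, 'fy': 421.725, 'cx': 264.753, 'cy': 189.992, 'extrinsics': [[-0.102, 0.995, -0.014, 189.07], [-0.705, -0.062, 0.706, 251.407], [0.701, 0.082, 0.708, -1401.818], [0.0, 0.0, 0.0, 1.0]]}
0.1 [ 1.79887603e+02 -5.53966525e-03 -1.39757982e+01] [ 0.80542821  1.07284197 -0.08044147]
```

View pics/top0.png

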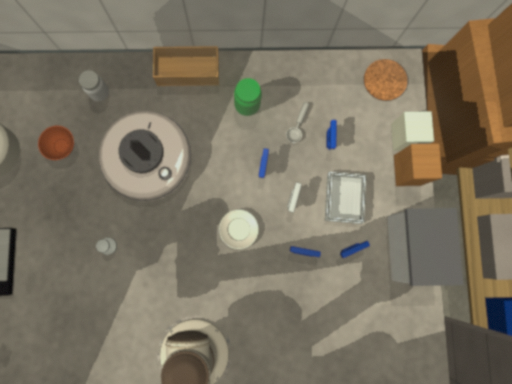

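View pics/scene0.png

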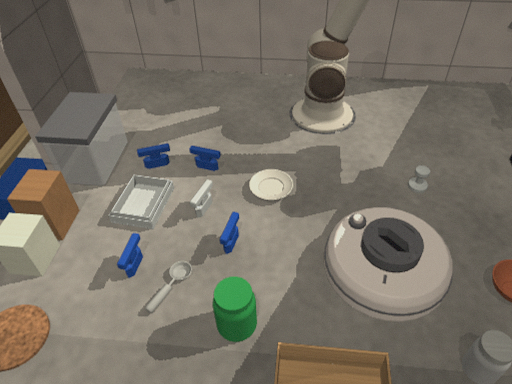

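Top view: the feeder is at (144,155) with its socket at (143,150) and the feed button at (165,173). Key candidates are the silver-white crossbar piece at (295,197) and blue ones at (264,163), (332,134), (305,251) and (355,249). The small clear or grey piece at (106,246) has a round foot and knob, so it is the tamper. The silver-white one fits the aluminium key. I'll confirm it in a crop.

```bash
cat >h.py <<'E'
from workcell import r
import cv2,numpy as np
def ray(c,uv,z):
    """cast pixels onto the plane at height z"""
    uv=np.atleast_2d(np.float64(uv)); E=np.array(c["extrinsics"]); R,t=E[:3,:3],E[:3,3]
    d=np.c_[(uv[:,0]-c["cx"])/c["fx"],-(uv[:,1]-c["cy"])/c["fy"],-np.ones(len(uv))]@R
    o=-R.T@t
    return o+d*((z-o[2])/d[:,2])[:,None]
def proj(c,P):
    E=np.array(c["extrinsics"]); p=np.atleast_2d(P)@E[:3,:3].T+E[:3,3]
    return np.c_[c["cx"]-c["fx"]*p[:,0]/p[:,2],c["cy"]+c["fy"]*p[:,1]/p[:,2]]
def blob(mask,near):
    """contour nearest to a pixel, area>20"""
    cs,_=cv2.findContours(mask.astype(np.uint8),cv2.RETR_EXTERNAL,cv2.CHAIN_APPROX_NONE)
    cs=[k for k in cs if cv2.contourArea(k)>20]
    return min(cs,key=lambda k:-cv2.pointPolygonTest(k,near,True))
def rect(P):
    """min-area rect of plane points: centre, long/short, direction of long side (deg)"""
    b=cv2.boxPoints(cv2.minAreaRect(np.float32(P[:,:2])))
    e=[b[1]-b[0],b[2]-b[1]]; e.sort(key=lambda v:-np.linalg.norm(v))
    return b.mean(0),[float(np.linalg.norm(v)) for v in e],float(np.degrees(np.arctan2(e[0][1],e[0][0])))
E
python3 - <<'E'
from h import *
a=cv2.imread("pics/top0.png");b=cv2.imread("pics/scene0.png");c=r.calibration("top");d=np.load("pics/top0.npy")
g=a.min(2)
k=blob(g>190,(295,197)); print(cv2.boundingRect(k),rect(ray(c,k[:,0],66)))
k=blob((a.max(2)<55),(143,150)); print(cv2.boundingRect(k),rect(ray(c,k[:,0],100)))
hub=blob((a.max(2)<90),(143,150)); print(cv2.boundingRect(hub),rect(ray(c,hub[:,0],100)))
print("button",ray(c,(165,173),75))
print(ray(c,[(106,242),(264,163),(239,230)],60))
e=np.array(c["extrinsics"]);print(-e[:3,:3].T@e[:3,3], d[197,295],d[150,143],d[132,115])
f=lambda i,x,y,w,h:cv2.resize(i[y:y+h,x:x+w],(400,400),interpolation=cv2.INTER_CUBIC)
cv2.imwrite("pics/crop.png",np.hstack([f(a,265,165,64,64),f(b,160,160,90,90)]))
cv2.imwrite("pics/crop2.png",np.hstack([f(a,95,105,100,100),f(b,320,190,140,140)]))
E
```

```text
(290, 184, 9, 26) (array([ 452.07922, -304.33615], dtype=float32), [77.8322982788086, 7.888991832733154], -17.37720489501953)
(131, 142, 19, 18) (array([592.31006, 145.20801], dtype=float32), [71.96173095703125, 28.696388244628906], 44.19015121459961)
(120, 131, 43, 42) (array([588.4111 , 142.07152], dtype=float32), [124.88887023925781, 116.95946502685547], 45.52159118652344)
button [[527.77135839  76.27361605  75.        ]]
[[ 329.08161968  248.5202237    60.        ]
 [ 556.40559483 -217.75731274   60.        ]
 [ 356.98750612 -139.22227656   60.        ]]
[ 289.82968091 -136.26367007 1308.84965193] 1258.166 1260.4868 1270.3151
```

View pics/crop.png

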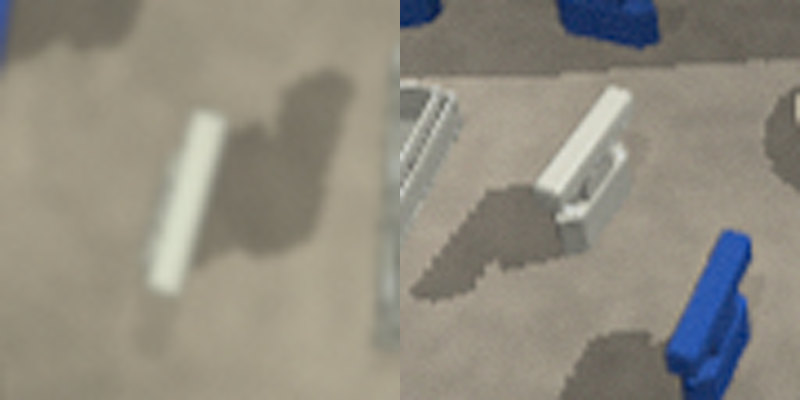

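The crop confirms it: a silver-white crossbar over a wide angular nose, standing upright at top (295,197). Its neighbours are blue. Next I'll take wrist close-ups of the feeder and then the key.

```bash
python3 - <<'E'
from h import *
E0=np.array(r.calibration("wrist")["extrinsics"]);cam=-E0[:3,:3].T@E0[:3,3];print("cam",cam,"view",-E0[2,:3],r.get_obs()["position"])
for p,y in(((590,143,330),44),((590,143,160),-40),((450,-304,300),-17)):print(r.ik(p,[180,0,y]))
for n,p,y in(("soc",(590,143,330),44),("key",(450,-304,280),-17)):
    r.move_pose(p,[180,0,y]); r.pause(.2)
    c=r.calibration("wrist");im,d=r.camera("wrist");cv2.imwrite(f"pics/w{n}.png",im)
    np.savez(f"pics/w{n}.npz",d=d,**c)
    print(n,proj(c,(p[0],p[1],100 if n=="soc" else 66)),r.get_obs()["t"])
cv2.imwrite("pics/w.png",cv2.resize(np.hstack([cv2.imread("pics/wsoc.png"),cv2.imread("pics/wkey.png")]),(800,300),interpolation=cv2.INTER_AREA))
E
```

```text
cam [221.3044608  589.71518353 372.74049208] view [-0.2808933   0.06745333 -0.95736566] [150.72144601 606.00829884 230.33005028]
[ 28.88579683  17.51364012   7.73846784   0.         -80.22482772
 105.11420317]
[ 28.88579683  23.59759802  -7.92994991   0.         -58.47245207
  21.11420317]
[-1.69281901e+01  1.15969349e+01 -4.40367242e+00  2.54444375e-14
 -7.39993927e+01  8.99281901e+01]
soc [[256.63378951 163.07845726]] 2.65
key [[256.32851568 164.70207507]] 4.6167
```

View pics/w.png

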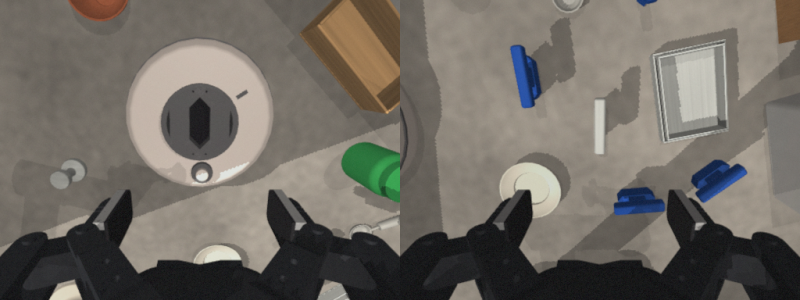

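Wrist views in full-image pixels: the socket is at (256,156) in the grey hub, with the button at (258,222). The key crossbar is at (256,161) with clear space on both sides. Now measuring both.

```bash
python3 - <<'E'
from h import *
for n,z in(("soc",100),("key",66)):
    im=cv2.imread(f"pics/w{n}.png");c=np.load(f"pics/w{n}.npz");m=im.max(2);g=im.min(2);v=(256,158 if n=="soc" else 161)
    if n=="soc":
        print("grey levels",m[156,190:320:6])
        for th in(35,45,55):
            k=blob(m<th,v);print(th,cv2.boundingRect(k),rect(ray(c,k[:,0],z)))
        h=blob((m<110),v);P=ray(c,h[:,0],z);print("hub",cv2.minEnclosingCircle(np.float32(P[:,:2])))
        print("button",ray(c,(258,222),75))
    else:
        print("levels",g[161,236:280:2])
        for th in(150,170,190):
            k=blob(g>th,v);print(th,cv2.boundingRect(k),rect(ray(c,k[:,0],z)))
    d=c["d"];u=256;w=v[1];E=c["extrinsics"];s=d[w,u]
    p=np.array([(u-c["cx"])/c["fx"]*s,-(w-c["cy"])/c["fy"]*s,-s]);print("depth pt",E[:3,:3].T@(p-E[:3,3]))
f=lambda n,x,y,w,h:cv2.resize(cv2.imread(f"pics/w{n}.png")[y:y+h,x:x+w],(400,500),interpolation=cv2.INTER_CUBIC)
cv2.imwrite("pics/w2.png",np.hstack([f("soc",200,90,112,140),f("key",216,111,80,100)]))
E
```

```text
grey levels [196 196 191  88  47  87  88  84  88  30  35  32  28  59  88  89  89  88
  81  95 197 198]
35 (243, 126, 25, 59) (array([595.1578, 151.1228], dtype=float32), [74.28833770751953, 30.845033645629883], 44.74445724487305)
45 (243, 126, 26, 60) (array([595.058  , 150.25607], dtype=float32), [75.6609115600586, 31.346830368041992], 43.393985748291016)
55 (243, 125, 26, 65) (array([593.6843 , 148.61537], dtype=float32), [82.32823181152344, 31.843637466430664], 43.394039154052734)
hub ((593.1658935546875, 149.03134155273438), 62.89207458496094)
button [[525.57012268  77.48783477  75.        ]]
depth pt [590.51047622 144.50978206  71.6001581 ]
levels [136 138 137 134 134 133 150 190 196 196 199 198 181 125  92  96 105 107
 107 105 107 137]
150 (248, 127, 14, 71) (array([ 452.456  , -302.33374], dtype=float32), [87.07842254638672, 16.075292587280273], -16.561717987060547)
170 (249, 128, 12, 69) (array([ 452.29092, -303.06668], dtype=float32), [84.72543334960938, 13.721009254455566], -18.064533233642578)
190 (250, 129, 10, 68) (array([ 451.9619, -302.2115], dtype=float32), [83.43058013916016, 11.118059158325195], -16.67401695251465)
depth pt [ 454.53170256 -304.94998417   66.02944626]
```

View pics/w2.png

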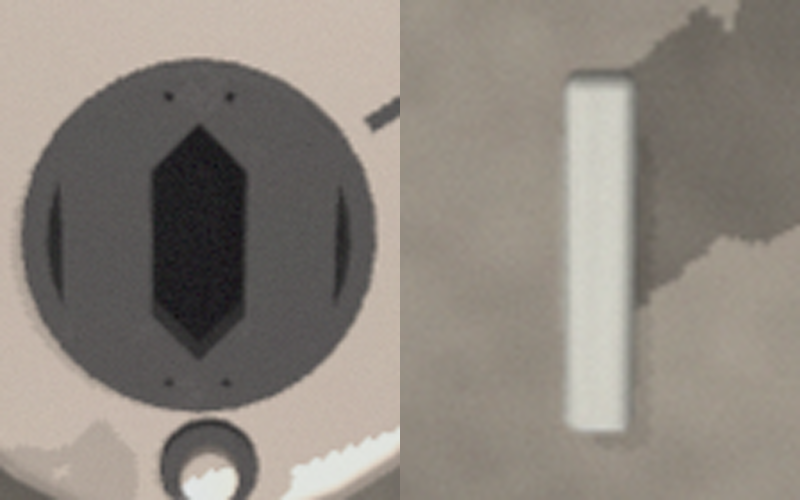

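The socket axis is vertical in the wrist image, so its heading is 44°, and the key's is -17°. Socket tips are at rows 124.7 and 190.8 (col 256), and the key bar spans rows 128–197 (col 256). I'll grasp the key now.

```bash
python3 - <<'E'
from h import *
c=np.load("pics/wsoc.npz");P=ray(c,[(256,124.7),(256,190.8),(256,106.2),(256,204.8),(206.5,156),(305,156)],100);print(P.round(1).tolist())
print("soc len",np.linalg.norm(P[0]-P[1]),"c",P[:2].mean(0),"hub",np.linalg.norm(P[2]-P[3]),P[2:4].mean(0),np.linalg.norm(P[4]-P[5]),P[4:].mean(0))
k=np.load("pics/wkey.npz");K=ray(k,[(255.8,128),(255.6,197)],66);a=K[1]-K[0];kc=K.mean(0)
yaw=np.degrees(np.arctan2(-a[1],-a[0]));print("key len",np.linalg.norm(a),kc,yaw)
x,y=kc[:2]
r.grip(50); r.move_pose((x,y,110),[180,0,yaw]); r.move_linear((x,y,37),rate=80)
o=r.get_obs();print(o["position"],o["wrist_force"])
r.grip(0,60);o=r.get_obs();print(o["opening"],o["position"],o["wrist_force"])
r.move_linear((x,y,230),rate=150);r.pause(.2)
o=r.get_obs();print(o["opening"],o["position"],o["wrist_force"],o["t"])
im,d=r.camera("wrist");im2,_=r.camera("scene");cv2.imwrite("pics/held.png",im)
E
```

```text
[[623.9, 177.1, 100.0], [562.8, 117.8, 100.0], [639.7, 192.3, 100.0], [548.8, 104.2, 100.0], [552.2, 195.2, 100.0], [639.4, 105.1, 100.0]]
soc len 85.15277356595399 c [593.38179259 147.41164453 100.        ] hub 126.62121229625049 [594.24068624 148.24471258 100.        ] 125.3487523271922 [595.77693679 150.17532532 100.        ]
key len 85.89902794620484 [ 451.44269332 -303.6257796    66.        ] -17.023029511979743
[ 451.93682061 -303.81805712   37.53348123] [ 0.16367976 -0.07437     0.58824247]
17.052339179948543 [ 451.83324535 -303.83293974   37.61641241] [ 0.21072443 -0.66260193  3.42742912]
16.79866914198484 [ 451.18538705 -303.52421158  229.26801567] [ 0.92249965 -0.65953817 -1.76578111] 8.8583
```

View pics/held.png

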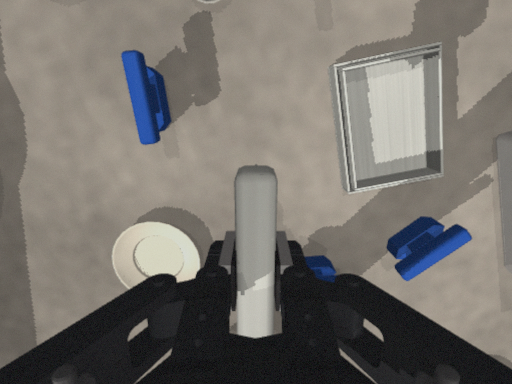

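The key is held: opening 16.8 mm, about 2 N of added weight, crossbar in line with the tool and its far end at (256,167). Moving to the socket and lowering with a force check.

```bash
python3 - <<'E'
from h import *
o=r.get_obs();p=o["position"];c=r.calibration("wrist")
t=ray(c,(256,168),p[2]+29)[0];print("bar end from TCP",np.linalg.norm(t[:2]-p[:2]))
x,y=593.8,147.8
r.move_pose((x,y,200),[180,0,44]); r.move_linear((x,y,150),rate=100); r.pause(.3)
f0=r.get_obs()["wrist_force"]; m0=r.get_obs()["moment"]
for z in list(range(142,112,-4))+[112,110.5]:
    r.move_linear((x,y,z),rate=40); o=r.get_obs(); f=o["wrist_force"]-f0
    print(z,o["position"].round(1),f.round(1),(o["moment"]-m0).round(2))
    if f[2]>15: break
print(o["tcp_rot"],o["t"])
im,_=r.camera("wrist");im2,_=r.camera("scene")
cv2.imwrite("pics/ins.png",np.hstack([cv2.resize(im,(400,300)),cv2.resize(im2[160:340,300:480],(300,300),interpolation=cv2.INTER_CUBIC)]))
E
```

```text
bar end from TCP 47.94083647265845
142 [593.5 147.7 141.4] [-0.6  0.3  1.2] [-0.06  0.01 -0.04]
138 [593.6 147.7 137.7] [0.3 0.2 1.1] [-0.   -0.01 -0.04]
134 [593.6 147.7 133.6] [-0.1  0.6  1. ] [ 0.   -0.04 -0.07]
130 [593.6 147.7 129.6] [-0.7  0.7 -0.2] [ 0.01 -0.05 -0.03]
126 [593.6 147.7 125.6] [0.5 0.1 1.5] [-0.03 -0.01  0.02]
122 [593.6 147.7 121.6] [-0.5  0.4  1.9] [ 0.   -0.02  0.01]
118 [593.6 147.7 117.6] [-0.8 -0.5  0.3] [ 0.02 -0.03 -0.03]
114 [593.5 147.7 113.6] [-1.  -0.   0.4] [-0.01  0.    0.01]
112 [593.8 147.8 111.9] [-0.1 -0.1  2. ] [-0.02  0.   -0.01]
110.5 [594.1 147.8 111.6] [-1.3 -0.2  7. ] [-0.09  0.63  0.03]
[ 1.79961170e+02 -4.74603360e-02  4.40257841e+01] 14.2417
```

View pics/ins.png

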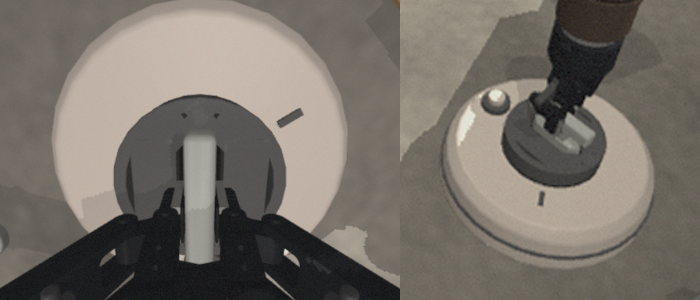

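Contact with the socket floor came at TCP z 111.6 (111 expected), so the key is seated. Turning clockwise in steps while watching the moment.

```bash
python3 - <<'E'
from h import *
x,y,z=593.8,147.8,111.8
r.move_linear((x,y,z),rate=20);m0=r.get_obs()["moment"][2]
yaw=44
while yaw>-36:
    yaw-=(6 if yaw>-8 else 2); r.move_linear((x,y,z),[180,0,yaw],rate=50); r.pause(.1)
    o=r.get_obs();m=o["moment"][2]-m0
    print(yaw,o["tcp_rot"][2].round(1),"mz",round(m,2),"f",o["wrist_force"].round(1),"t",round(o["t"],2))
    if abs(m)>0.9 and yaw<-10: break
E
```

```text
38 38.1 mz -0.02 f [-0.6  0.2 -0.5] t 14.95
32 32.1 mz -0.0 f [-0.6  0.1  0. ] t 15.31
26 26.1 mz 0.03 f [-2.4  1.1  1. ] t 15.67
20 20.1 mz 0.05 f [-3.3  1.4  0.5] t 16.02
14 14.1 mz 0.1 f [-3.2  1.2  0.3] t 16.38
8 8.1 mz 0.02 f [-4.8  1.4  1.2] t 16.74
2 2.1 mz 0.02 f [-4.5  1.5  0.8] t 17.1
-4 -3.9 mz 0.07 f [-3.7  2.3 -0.1] t 17.46
-10 -9.9 mz 0.02 f [-3.2  2.6  0.1] t 17.82
-12 -12.0 mz 0.09 f [-3.9  3.3 -0.5] t 18.17
-14 -14.0 mz 0.04 f [-3.2  2.9 -1.6] t 18.52
-16 -16.0 mz 0.09 f [-3.6  3.3 -1.2] t 18.87
-18 -18.0 mz 0.03 f [-3.1  4.6 -0.5] t 19.22
-20 -20.0 mz 0.07 f [-2.6  4.  -0.2] t 19.57
-22 -22.0 mz 0.08 f [-3.1  4.  -0.7] t 19.92
-24 -23.9 mz 0.06 f [-3.7  4.7 -1.1] t 20.27
-26 -25.9 mz 0.13 f [-2.2  6.  -2.5] t 20.62
-28 -27.8 mz 0.73 f [-2.7  6.5 -1. ] t 20.97
-30 -29.7 mz 1.02 f [-2.9  5.3 -2.4] t 21.32
```

The moment stayed near 0.1 N m, then climbed to 1.0 at -28° to -30°. That is the stop: 71° turned, of which about 12.6° is play, so about 58° at the hub. Now easing back slightly, releasing, lifting and checking.

```bash
python3 - <<'E'
from h import *
x,y,z=593.8,147.8,111.8
r.move_linear((x,y,z),[180,0,-28],rate=20)
r.grip(45); r.pause(.2); r.move_linear((x,y,200),rate=80); r.move_pose((593,148,330),[180,0,-16]); r.pause(.3)
o=r.get_obs();print(o["position"],o["wrist_force"],o["t"],o["opening"])
c=r.calibration("wrist");im,d=r.camera("wrist");np.savez("pics/wend.npz",d=d,**c);cv2.imwrite("pics/wend.png",im)
im2,_=r.camera("scene")
cv2.imwrite("pics/end.png",np.hstack([cv2.resize(im[80:240,170:350],(450,400),interpolation=cv2.INTER_CUBIC),cv2.resize(im2[190:330,320:460],(350,400),interpolation=cv2.INTER_CUBIC)]))
k=blob(im.min(2)[80:230]>140,(256,78)) 
print(cv2.boundingRect(k))
# key-top height from the depth
for u,v in((256,158),(256,140),(256,170)):
    s=d[v,u];E=c["extrinsics"];p=np.array([(u-c["cx"])/c["fx"]*s,-(v-c["cy"])/c["fy"]*s,-s]);print((E[:3,:3].T@(p-E[:3,3])).round(1))
E
```

```text
[592.77486254 147.90589256 328.66008627] [-0.39314422  0.65198757  0.21960668] 24.2833 44.9932118562517
(165, 0, 185, 150)
[604.2 144.  139.1]
[623.6 138.5 138.2]
[590.8 147.9 139.1]
```

View pics/end.png

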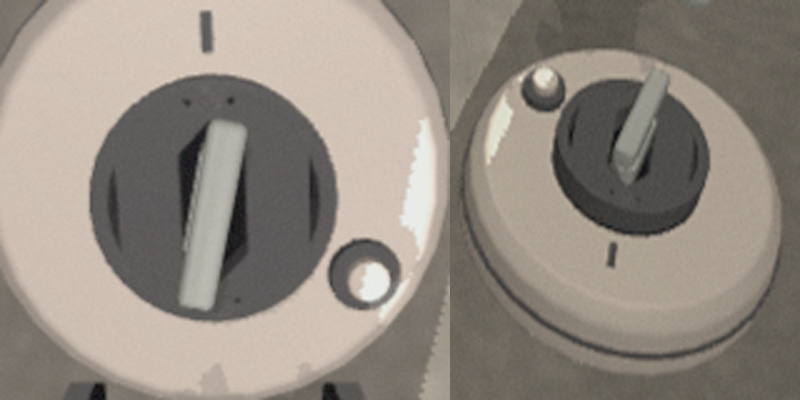

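The final views show the key standing free in the socket, with its top at z 139 (140 expected). The hub's slot is vertical at camera yaw -16°, so it has turned about 60°, and its dots line up with the mark on the feeder. Nothing touches the button. Handing in.

```bash
python3 -c "
from workcell import r
r.sign_off(); print(r.get_obs()['t'])"
```

```text
the job is handed in; nothing more can be done
the job is handed in; nothing more can be done
```

The feeder should be locked. I seated the aluminium key in the socket, turned it clockwise to the stop, let go of it and handed the job in at about 24 s of the 45 s allowed. No verdict was reported.

- **Seating:** the key touched the socket floor at TCP z 111.6 mm (111 expected). After release its top read 138–139 mm (140 expected), so it is fully down and standing on its own.
- **Turning:** the moment stayed near 0.1 N m, then rose to 1.0 N m after 71–73° of tool rotation. With about 12.6° of play, that puts the hub at 58–60°.
- **Final picture:** the hub's slot lies about 60° from where it started, judged by eye. The hub's dots line up with the mark on the feeder.
- **Button and forces:** in the picture the gripper is clear of the feeder and the feed button looks untouched. I did not measure the button's travel. Wrist forces stayed below about 10 N in the readings taken at each step.

Two readings disagreed slightly:
- **Hub and socket centres:** different measurements differed by 2–3 mm.
- **Far end of the key's bar:** it measured 48 mm from the TCP instead of 45.

Both were within the 7 mm play.

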